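# Gauge the drinks tank and show the rod

### The job

Check the level in the small steel drinks tank: lift the orange-handled gauge rod from its rest without dropping it, slide it down the tank's sloping neck until the brass collar stops on the neck's mouth, and draw it right out again. Then present it for reading: hold the rod level and still with its tip about 12 cm above the middle of the slate coaster, and finish while still holding it there, clear of the tank, the rest and the coaster. Leave the coaster and the other things on the worktop where they are.

Things in the scene. Friction and masses are not known exactly. Their poses are not given: they have to be found in the camera images.
- dipstick: Loose gauge rod, 0.12 kg. Origin on its axis at the brass collar's stop face; +x to the tip, y across the handle, z up as it rests. Towards +x: round steel rod, diameter 8, 140 long, rounded end, black rings, red band near the tip. Towards -x: collar, diameter 26, 6 thick; thin stem to x = -20; orange flat-sided handle from x = -20 to -120, 12 wide (y), 24 tall (z).
- dipstick_grip (a point): Where to grip the rod, across the handle's 12 mm width: on its axis at x = -65 mm. On the rest this is 55 mm above the worktop, and a tool pointing straight down fits; held so, the rod is level.
- dipstick_tip (a point): Centre of the rod's rounded tip end, x = +140 mm on its axis.
- tank: Brushed steel tank with a black lid plate, 120 x 140 mm, 134 mm high, fixed; origin under its centre. The gauge neck slopes up and out of its +y side, brass drain tap on its -x side.
- neck: The tank's gauge neck, a fixed dark steel guide tube: origin at the centre of its mouth (tank y = +107 mm, 126 mm above the worktop), z outward along the bore, 35 degrees above level; x level. Bore diameter 16, 88 long, free space behind it; mouth rim diameter 32. The rod goes in along -z for its full 140 mm until the collar meets the rim.
- rest: Fixed rest for the rod: wooden foot 255 x 56 x 8 mm with two forked posts, one under the rod at x = +100 mm (prong tops 61 high), one under the handle end at x = -112 mm (prong tops 55 high). Origin on the worktop below the lying rod's collar; x as the rod's x. The rod lifts straight up out of it.
- coaster: Square black slate coaster, 93 x 93 x 9 mm, loose on the worktop; origin under its centre.
- jigger: Gold double-cone jigger, 44 x 97 high, bystander; origin under its base.
- bitters: Small amber dropper bottle, 33 x 102 high, bystander; origin under its base.
- tumbler: Small clear glass, 46 x 59 high, bystander; origin under its base.
- lemon: Lemon, 58 x 80 x 56 mm, bystander; origin under its middle.
- match_box: Red match box, 36 x 54 x 16 mm, bystander; origin under its middle.
- lime_half: Half lime, cut face up, 46 x 25 high, bystander; origin under its middle.
Mind the look-alikes: they are no part of the job. There is more than one size of the tank; the job needs the larger.

How it is judged:
By the outcome, as a careful person would: the job done as asked, in the order asked, and still so for the second after the job is handed in, while the arm keeps its last pose, push and grip.
It also fails if it takes over 54 s, if anything falls off the work surface, if the arm or the gripper's body presses on something with over 40 N, if the wrist force passes 120 N, or if a joint passes its speed limit or range.

### The arm

A 7-joint arm with a two-finger parallel gripper is mounted at the origin on a cart in front of the work surface, level with it; the furniture and walls round the work are solid. World frame = base frame: x ahead of the robot, y to its left, z up, the work surface at z = 0. Lengths are in m, angles in degrees, forces in N, time in s.
With the tool pointing down it reaches from about 0.425 to 0.875 m from the base axis. Payload 4.7 kg.
Tool frame: the origin (TCP) lies between the finger pads, 19 mm behind the fingertips; this is the grasp point; z points along the fingers, y is the line along which they close (so a half turn about z gives the same grasp; the last joint's range is limited). The gripper opens to 87 mm and grips with 3 to 60 N. Pads are 19 mm wide; open, the fingers measure 117 mm over their backs; the gripper's body (75 mm by 190 mm) begins 51 mm behind the grasp point.
Start: joints at [68.761, 18.392, -4.016, 83.108, 1.295, 78.541, -3.26], TCP at [0.244, -0.602, 0.241] pointing down, gripper open.
Joint ranges: [-163.93, 163.93], [-17.29, 119.83], [-79.2, 71.16], [3.27, 140.29], [-89.18, 269.18], [5.43, 117.66], [-154.24, 154.24]. Speed limits (degrees/s): [147.25, 147.25, 180, 180, 180, 180, 180].

### API

Orientations are given as [roll, pitch, yaw] about the fixed x, y, z axes, in that order (R = Rz(yaw) Ry(pitch) Rx(roll)).
In Python, from cell import env gives the robot as it stands.
- The arm moves only by the shell command python3 -m jog 'ROWS' [FORCE]. ROWS is JSON, a list of rows, each an object with "dp": the shift along the tool's x, y, z in cm, a list of three; "twist": the turn about the tool's z in degrees; "fingers": the opening, from 0 (shut) to 1 (fully open). A call has 1 to 8 rows; each row is the pose to reach, as a shift and turn from the pose commanded when the call began, along the tool's axes at that moment; what a row does not reach only later rows make up. A row lasts 1/8 s, in which the tool goes at most 62.5 mm and 10.7 degrees, less where a joint would pass 70% of its speed; a pose out of reach is approached as far as the arm can. A call with a gripper value outside its range is refused whole. The fingers move at their own pace and stop on an object; FORCE is the grip in N (left out, the last holds). Time passes only in rows, so rows that repeat a pose let the fingers close. It gives the time, the measured TCP pose, the force, the opening and the grip force at its end, in the units of the state.
- env.get_obs(): the state, without advancing time (a new reading comes with each control period).
- env.read_camera(name): name is "scene" or "top" or "wrist"; returns a dict with "pixels" (480x640x3 uint8, blue, green, red), "depth" (480x640 float32, m along the optical axis (not along the pixel's ray), 0 where there is no reading), "fx", "fy", "cx", "cy" (pixels), "rvec" (rotation vector, rad) and "tvec" (3), from world to camera coordinates, as OpenCV has them. Camera axes: x right, y down, z forward; pixel columns grow to the right and rows downward; lengths in m; the calibration is good to about 2 mm. The wrist camera is an equidistant fisheye: a pixel r from the principal point sees the ray r / f radians off the axis. A picture is of the moment at which its call begins.
- env.sign_off(): hands the job in; it is judged then, once.
The state is a dict: "time_s": time; "qpos": joint angles; "joint_velocities": joint speeds; "effort": joint torques, N m; "tool_pos": TCP position; "tool_rot": TCP orientation; "force": force on the tool from outside, world axes, zero at the start; "wrist_torque": the same for the moment, N m; "grip_width": finger opening in m; "grasp_force": force on a finger pad.
Only numpy, scipy, OpenCV 4.12 (cv2) and the standard library are available. Lean on these libraries where they do the work, as an engineer would, in place of code of your own. Each camera call takes 0.05 s, during which the arm holds its last target. There are 200 camera calls.

## Working session

There is one attempt and no reset: what is moved stays moved. The work goes in short steps, Python scripts to look and compute and a shell command to move; the robot and the scene stay as the last step left them, time stands still between calls to the robot, and variables do not carry over. Pictures are saved under pics/ and viewed, at most 10 in all, crops included, and the job is handed in when it is done.

```bash
ls; mkdir -p pics; cat > h.py <<'E'
import numpy as np, cv2, pickle
from cell import env
from scipy.spatial.transform import Rotation as R
def shot(n,tag):
    c=env.read_camera(n); cv2.imwrite(f'pics/{tag}.png',c['pixels']); pickle.dump(c,open(f'pics/{tag}.pkl','wb')); return c
def load(tag): return pickle.load(open(f'pics/{tag}.pkl','rb'))
def cam(c):
    M=cv2.Rodrigues(np.array(c['rvec'],float))[0]; return M,-M.T@np.ravel(c['tvec'])
def ray(c,u,v,fish=False):
    M,o=cam(c); x=(u-c['cx'])/c['fx']; y=(v-c['cy'])/c['fy']
    if fish:
        r=np.hypot(x,y); d=np.array([x/r*np.sin(r),y/r*np.sin(r),np.cos(r)]) if r>0 else np.array([0,0,1.])
    else: d=np.array([x,y,1.])
    return o,M.T@d
def onplane(c,u,v,z,fish=False):
    o,d=ray(c,u,v,fish); return o+d*(z-o[2])/d[2]
def cloud(c):
    M,o=cam(c); v,u=np.mgrid[:480,:640]; d=c['depth']
    P=np.stack([(u-c['cx'])/c['fx']*d,(v-c['cy'])/c['fy']*d,d],-1)
    return P@M+o
E
python3 - <<'E'
from h import *
import cv2
for n in ('scene','top'):
    c=shot(n,n+'0'); M,o=cam(c); print(n,o,M[2],c['fx'])
a=cv2.imread('pics/scene0.png');b=cv2.imread('pics/top0.png')
print(env.get_obs())
E
```

```text
pics
scene [ 0.00250793 -0.88958457  1.22105595] [ 0.34050534  0.54093089 -0.76905779] 515.5003961886972
top [ 0.30721732 -0.13437191  1.45640535] [ 1.55522609e-01 -6.46424549e-04 -9.87832121e-01] 535.3119563979643
{'time_s': 0.1, 'qpos': array([68.75958961, 18.43468326, -4.01496047, 83.16601909,  1.2955545 ,
       78.54150487, -3.25831474]), 'joint_velocities': array([ 0.08260354, -0.08793673,  0.09677053, -0.18155647,  0.07070521,
        0.101194  ,  0.12461197]), 'effort': array([-2.91784008e-04, -4.92569876e+01, -4.05812524e-01, -3.13400960e+01,
       -6.40010834e-02,  3.94056458e-02,  4.39889789e-05]), 'tool_pos': array([ 0.24377947, -0.60206658,  0.24028884]), 'tool_rot': array([-1.79903051e+02,  6.12118827e-03,  2.20512222e+01]), 'force': array([ 0.02055377, -0.4380581 , -0.36851956]), 'wrist_torque': array([-0.02887578,  0.00738377,  0.05625519]), 'grasp_force': 0.0, 'grip_width': 0.08708322405221974}
```

View pics/top0.png

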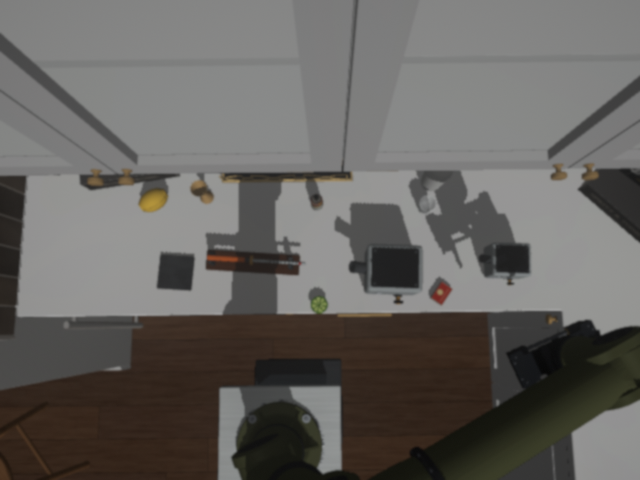

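View pics/scene0.png

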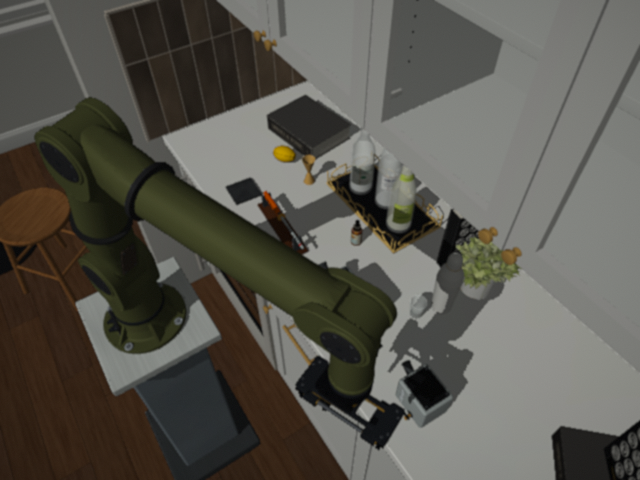

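Top view: orange rod handle at (228,259) with its tip near (302,262). The slate coaster is at (176,271). There are two tank candidates: a larger one at (394,268) with its neck at (357,267), and a smaller one at (512,260). The one at (394,268) fits "the larger"; I'll confirm it by size and in a crop.

```bash
python3 - <<'E'
from h import *
c=load('top0'); P=cloud(c); im=c['pixels']
hsv=cv2.cvtColor(im,cv2.COLOR_BGR2HSV)
def box(name,u0,u1,v0,v1,zlo,zhi,extra=None):
    m=np.zeros((480,640),bool); m[v0:v1,u0:u1]=1
    m&=(P[...,2]>zlo)&(P[...,2]<zhi)
    if extra is not None: m&=extra
    q=P[m]; 
    if len(q)<5: print(name,len(q));return
    r=cv2.minAreaRect((q[:,:2]*1000).astype(np.float32)); print(name,len(q),'rect mm',np.round(r[0]),np.round(r[1]),round(r[2],1),'mean',q.mean(0).round(3),'ztop',np.percentile(q[:,2],95).round(3))
ora=(hsv[...,0]<14)&(hsv[...,1]>170)&(hsv[...,2]>110)
box('handle',200,255,245,275,.04,.09,ora)
box('coaster',150,200,245,300,-.02,.03,hsv[...,2]<75)
box('tankL',360,430,235,300,.115,.15)
box('tankS',490,540,235,290,.07,.15)
box('neck',345,366,255,280,.08,.15)
box('rod',250,310,245,280,.045,.075)
box('foot',200,310,240,285,.004,.02)
a=cv2.resize(im[225:315,140:340],None,fx=4,fy=4,interpolation=2);b=cv2.resize(im[225:315,340:540],None,fx=4,fy=4,interpolation=2)
cv2.imwrite('pics/crop0.png',np.clip(np.vstack([b,a[:220]]).astype(float)*1.5,0,255).astype(np.uint8))
E
```

```text
handle 102 rect mm [483. 145.] [74. 10.] 86.5 mean [0.483 0.145 0.068] ztop 0.072
coaster 1138 rect mm [458. 283.] [91. 95.] 85.4 mean [0.457 0.282 0.009] ztop 0.014
tankL 2693 rect mm [ 447. -288.] [154. 121.] 87.4 mean [ 0.445 -0.293  0.133] ztop 0.139
tankS 1364 rect mm [ 469. -600.] [103.  87.] 87.9 mean [ 0.468 -0.597  0.095] ztop 0.102
neck 214 rect mm [ 454. -205.] [45. 61.] 87.6 mean [ 0.45  -0.205  0.123] ztop 0.138
rod 218 rect mm [472.   2.] [143.  26.] 86.6 mean [0.473 0.003 0.059] ztop 0.066
foot 1742 rect mm [480.  69.] [300. 121.] 89.4 mean [0.477 0.068 0.008] ztop 0.014
```

View pics/crop0.png

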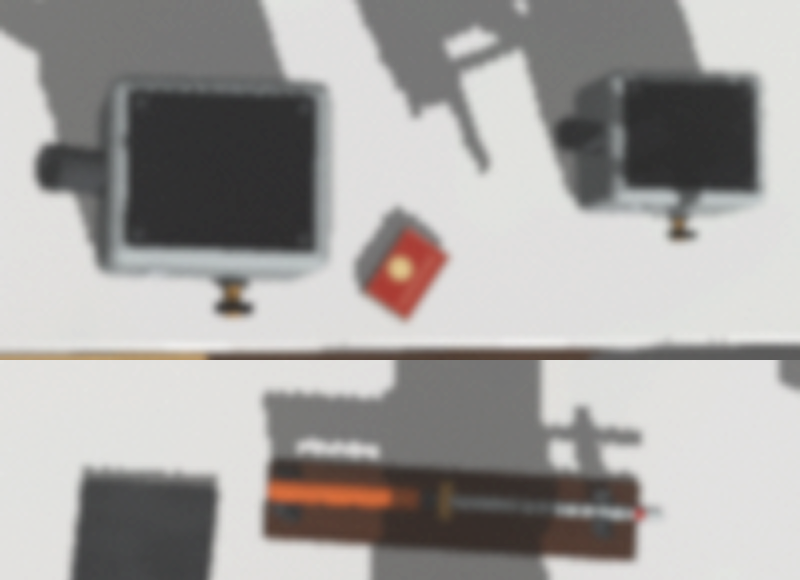

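The crop confirms it: the tank at left, measured 121 × ~145 mm, matches the larger one. The right one is about 87 × 103 mm. Next I'll work out the move above the rod.

```bash
cat >> h.py <<'E'
def to(*targets):
    """world targets (x,y,z,yaw) -> dp cm, twist from current pose (tool pointing down)"""
    s=env.get_obs(); y0=s['tool_rot'][2]; A=R.from_euler('xyz',s['tool_rot'],degrees=True).as_matrix()
    print('t',round(s['time_s'],2),'pos',s['tool_pos'].round(4),'rot',s['tool_rot'].round(2),'F',s['force'].round(1),'w',round(s['grip_width'],4),'g',round(s['grasp_force'],1))
    for x,y,z,yaw in targets:
        print((A.T@(np.array([x,y,z])-s['tool_pos'])*100).round(2),'twist',round(-((yaw-y0+180)%360-180),2))
E
python3 -c "
from h import *
to((.43,-.25,.3,60),(.483,.118,.30,86.5))"
```

```text
t 0.1 pos [ 0.2438 -0.6021  0.2403] rot [-1.799e+02  1.000e-02  2.205e+01] F [ 0.  -0.4 -0.4] w 0.0871 g 0.0
[ 30.48 -25.65  -5.93] twist -37.95
[ 49.21 -57.77  -5.88] twist -64.45
```

```bash
python3 -m jog '[{"dp":[5,-4,-6],"twist":-8,"fingers":1},{"dp":[10,-8.5,-6],"twist":-16,"fingers":1},{"dp":[15,-13,-6],"twist":-24,"fingers":1},{"dp":[20,-17,-6],"twist":-32,"fingers":1},{"dp":[25.5,-21.5,-6],"twist":-38,"fingers":1},{"dp":[30.5,-25.5,-6],"twist":-44,"fingers":1},{"dp":[33,-31,-6],"twist":-50,"fingers":1},{"dp":[36,-36,-6],"twist":-56,"fingers":1}]' 20; python3 -c "
from h import *
to((.483,.118,.26,86.5))"
```

```text
time_s: 1.1
tool_pos: [0.4369, -0.1628, 0.3009]
tool_rot: [-180.0, -0.0, 78.3]
force: [0.9, -0.7, 0.4]
grip_width: 0.087
grasp_force: 0.0
t 1.1 pos [ 0.4369 -0.1628  0.3009] rot [-179.98   -0.     78.26] F [ 0.9 -0.7  0.4] w 0.087 g 0.0
[28.43 -1.2   4.09] twist -8.24
```

```bash
python3 -m jog '[{"dp":[6,-0.5,1],"twist":-4,"fingers":1},{"dp":[12,-0.8,2],"twist":-8,"fingers":1},{"dp":[18,-1,4],"twist":-8,"fingers":1},{"dp":[24,-1.2,4],"twist":-8,"fingers":1},{"dp":[28.4,-1.2,4],"twist":-8,"fingers":1},{"dp":[28.4,-1.2,4],"twist":-8,"fingers":1}]'; python3 -c "
from h import *
c=shot('wrist','w1'); shot('top','top1'); to((.483,.118,.2,86.5)); print(cam(c)[1], cam(c)[0][2],c['fx'])"
```

```text
time_s: 1.85
tool_pos: [0.4831, 0.1196, 0.2611]
tool_rot: [-180.0, -0.1, 86.5]
force: [-0.2, -0.3, 0.5]
grip_width: 0.0869
grasp_force: 0.0
t 1.95 pos [0.4835 0.1149 0.2608] rot [-1.7994e+02  4.0000e-02  8.6090e+01] F [ 0.  -0.1  0.1] w 0.0869 g 0.0
[ 0.31 -0.06  6.08] twist -0.41
[0.48764858 0.19004931 0.40473293] [-0.01754258 -0.26236305 -0.96480977] 371.64829954431775
```

View pics/w1.png

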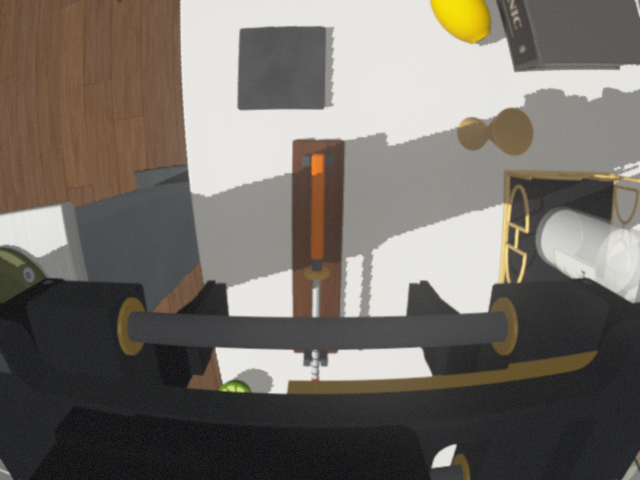

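The wrist view shows the handle from (318,153) to (317,261), the collar at (316,274) and the coaster around (282,68).

```bash
python3 - <<'E'
from h import *
c=load('w1'); hsv=cv2.cvtColor(c['pixels'],cv2.COLOR_BGR2HSV)
m=(hsv[...,0]<14)&(hsv[...,1]>180)&(hsv[...,2]>150); m[:140]=0; m[275:]=0; m[:,:300]=0;m[:,335:]=0
v,u=np.nonzero(m); print(u.min(),u.max(),v.min(),v.max(),len(u))
W=np.array([onplane(c,a,b,.067,True) for a,b in zip(u,v)]); 
(vx,vy,x0,y0)=cv2.fitLine(W[:,:2].astype(np.float32),2,0,1e-4,1e-4).ravel(); print('dir',np.degrees(np.arctan2(vy,vx)))
d=np.array([vx,vy])*np.sign(vy); s=(W[:,:2]-[x0,y0])@d; print('ends',[x0,y0]+d*np.percentile(s,1),[x0,y0]+d*np.percentile(s,99),(np.percentile(s,99)-np.percentile(s,1)))
for p in [(316,268),(316,274),(316,280)]: print(p,onplane(c,*p,.055,True))
for p in [(240,27),(325,28),(324,108),(239,109)]: print('coaster',onplane(c,*p,.009,True))
E
```

```text
312 322 155 175 149
dir 84.30261
ends [0.48594066 0.16591782] [0.48768077 0.18335955] 0.017528314215632848
(316, 268) [0.47874087 0.07294239 0.055     ]
(316, 274) [0.47834185 0.06663736 0.055     ]
(316, 280) [0.47793805 0.06025988 0.055     ]
coaster [0.41283775 0.33168744 0.009     ]
coaster [0.503628   0.32128348 0.009     ]
coaster [0.49691115 0.23190049 0.009     ]
coaster [0.40700768 0.23858519 0.009     ]
```

```bash
python3 - <<'E'
from h import *
c=load('w1')
for p in [(318,153),(317,207),(317,261)]: print(p,onplane(c,*p,.067,True))
to((.4834,.1286,.055,86))
E
```

```text
(318, 153) [0.48765863 0.18513536 0.067     ]
(317, 207) [0.48367691 0.13575109 0.067     ]
(317, 261) [0.48044127 0.08392253 0.067     ]
t 1.95 pos [0.4835 0.1149 0.2608] rot [-1.7994e+02  4.0000e-02  8.6090e+01] F [ 0.  -0.1  0.1] w 0.0869 g 0.0
[ 1.38 -0.08 20.57] twist 0.09
```

```bash
python3 -m jog '[{"dp":[1.4,-0.1,5],"twist":0,"fingers":1},{"dp":[1.4,-0.1,10],"twist":0,"fingers":1},{"dp":[1.4,-0.1,15],"twist":0,"fingers":0.6},{"dp":[1.4,-0.1,18],"twist":0,"fingers":0.5},{"dp":[1.4,-0.1,20.6],"twist":0,"fingers":0.4},{"dp":[1.4,-0.1,20.6],"twist":0,"fingers":0.3},{"dp":[1.4,-0.1,20.6],"twist":0,"fingers":0},{"dp":[1.4,-0.1,20.6],"twist":0,"fingers":0}]' 3; python3 -m jog '[{"dp":[0,0,0],"twist":0,"fingers":0},{"dp":[0,0,0],"twist":0,"fingers":0},{"dp":[0,0,0],"twist":0,"fingers":0},{"dp":[0,0,0],"twist":0,"fingers":0}]'
```

```text
time_s: 2.95
tool_pos: [0.4848, 0.129, 0.0565]
tool_rot: [179.9, 0.0, 86.0]
force: [0.6, 0.3, -0.2]
grip_width: 0.0349
grasp_force: 0.0
time_s: 3.45
tool_pos: [0.4839, 0.1293, 0.0555]
tool_rot: [180.0, 0.0, 86.0]
force: [0.3, -1.0, 3.3]
grip_width: 0.0119
grasp_force: 3.0
```

```bash
python3 -m jog '[{"dp":[0,0,-1],"twist":0,"fingers":0},{"dp":[-0.1,0,-2],"twist":0,"fingers":0},{"dp":[-0.3,0,-3],"twist":0,"fingers":0},{"dp":[-0.5,0,-4],"twist":0,"fingers":0},{"dp":[-0.5,0,-4],"twist":0,"fingers":0}]' 3; python3 - <<'E'
from h import *
c=shot('wrist','w2'); to((.4833,.1286,.2,86)); a=c['pixels'][120:400,180:460]
s=shot('scene','s2')['pixels'][170:290,220:340]
cv2.imwrite('pics/v2.png',np.hstack([cv2.resize(a,(400,400)),cv2.resize(s,(400,400),interpolation=2)]))
d=c['depth']; print([round(float(d[v,u]),3) for v,u in [(170,317),(200,317),(240,316),(255,316)]])
E
```

```text
time_s: 4.08
tool_pos: [0.4841, 0.1241, 0.0962]
tool_rot: [179.9, 0.0, 86.0]
force: [-0.3, -0.2, -1.4]
grip_width: 0.0119
grasp_force: 3.0
t 4.12 pos [0.4837 0.1241 0.0957] rot [1.7994e+02 2.0000e-02 8.6030e+01] F [-0.1 -0.4 -0.4] w 0.0119 g 3.0
[  0.44  -0.06 -10.43] twist 0.03
[0.194, 0.127, 0.125, 0.129]
```

View pics/v2.png

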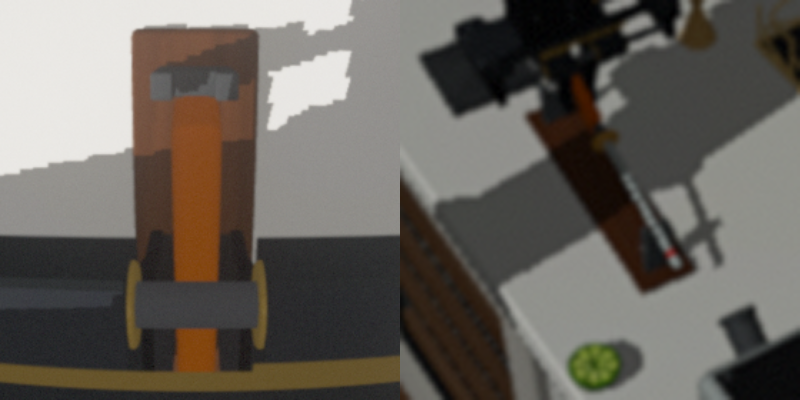

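The scene crop shows the collar at (281.5,212) and the red band at (302,246.5), which is close to the front fork. The wrist crop shows the handle end raised above the rear fork. I'll intersect both rays with the vertical plane through the rod to get the pitch.

```bash
cat >> h.py <<'E'
def rodplane(c,pts,yaw=None,pos=None,fish=False):
    s=env.get_obs(); p=s['tool_pos'] if pos is None else np.array(pos); yaw=np.radians(s['tool_rot'][2] if yaw is None else yaw)
    f=-np.array([np.cos(yaw),np.sin(yaw),0]); n=np.array([-f[1],f[0],0]); out=[]
    for u,v in pts:
        o,d=ray(c,u,v,fish); X=o+d*((p-o)@n)/(d@n); out.append(((X-p)@f,X[2]-p[2]))
    out=np.array(out); print('rel TCP (fwd,up) mm',(out*1000).round(1).tolist(), 'pitch from TCP',np.degrees(np.arctan2(-out[:,1],out[:,0])).round(1))
E
python3 - <<'E'
from h import *
c=load('s2'); rodplane(c,[(281.5,212),(302,246.5)])
E
```

```text
rel TCP (fwd,up) mm [[61.2, -13.1], [190.4, -39.8]] pitch from TCP [12.1 11.8]
```

```bash
python3 -m jog '[{"dp":[-0.2,0,-0.8],"twist":0,"fingers":0},{"dp":[-0.5,0,-1.6],"twist":0,"fingers":0},{"dp":[-0.8,0,-2.4],"twist":0,"fingers":0},{"dp":[-1.1,0,-3.2],"twist":0,"fingers":0},{"dp":[-1.4,0,-4],"twist":0,"fingers":0},{"dp":[-1.9,0,-5],"twist":0,"fingers":0},{"dp":[-2.5,0,-6],"twist":0,"fingers":0},{"dp":[-2.5,0,-6],"twist":0,"fingers":0}]' 3; python3 - <<'E'
from h import *
to((.4833,.1286,.2,86)); c=shot('scene','s3'); s=c['pixels'][170:290,220:340]
cv2.imwrite('pics/v3.png',np.clip(cv2.resize(s,(600,600),interpolation=2)*1.3,0,255))
E
```

```text
time_s: 5.18
tool_pos: [0.4823, 0.0987, 0.1562]
tool_rot: [179.9, 0.0, 86.0]
force: [-0.4, 0.4, -0.5]
grip_width: 0.0119
grasp_force: 3.0
t 5.17 pos [0.4823 0.0987 0.1562] rot [1.7991e+02 3.0000e-02 8.5960e+01] F [-0.4  0.4 -0.5] w 0.0119 g 3.0
[ 2.99 -0.1  -4.38] twist -0.04[ WARN:0@0.985] global loadsave.cpp:1063 imwrite_ Unsupported depth image for selected encoder is fallbacked to CV_8U.
```

View pics/v3.png

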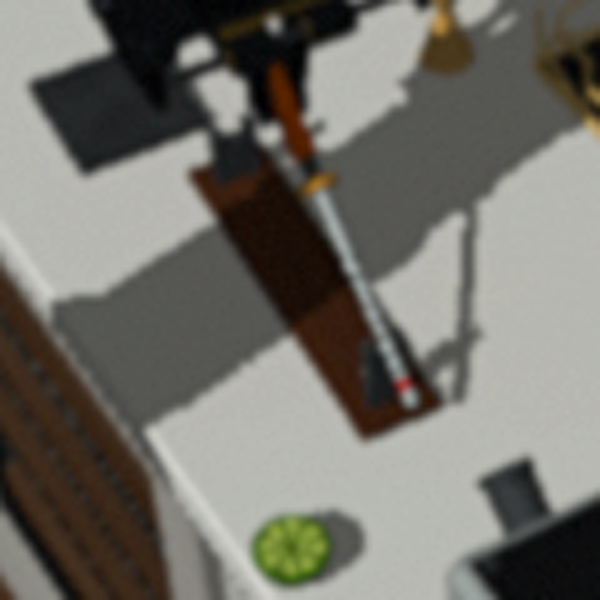

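The collar is at (283.6,206.4), the red band at (300.8,246.8) and the tip at (302,250). The rod still rests in the front fork.

```bash
python3 - <<'E'
from h import *
c=load('s3'); rodplane(c,[(283.6,206.4),(300.8,246.8),(302,250)])
E
```

```text
rel TCP (fwd,up) mm [[55.5, -31.2], [156.7, -110.7], [163.6, -118.2]] pitch from TCP [29.3 35.2 35.8]
```

```bash
python3 -m jog '[{"dp":[0,0,0],"twist":0,"fingers":0},{"dp":[0,0,0],"twist":0,"fingers":0},{"dp":[0,0,-2],"twist":0,"fingers":0},{"dp":[0,0,-6],"twist":0,"fingers":0},{"dp":[0,0,-11],"twist":0,"fingers":0},{"dp":[0,0,-14],"twist":0,"fingers":0},{"dp":[0,0,-14],"twist":0,"fingers":0}]' 50; python3 - <<'E'
from h import *
to((.4833,.1286,.2,86)); c=shot('scene','s4'); t=shot('top','t4')
f=lambda a:np.clip(cv2.resize(a,(400,400),interpolation=2)*1.6,0,255).astype(np.uint8)
cv2.imwrite('pics/v4.png',np.hstack([f(c['pixels'][170:290,250:370]),f(t['pixels'][225:315,340:430])]))
E
```

```text
time_s: 6.1
tool_pos: [0.4827, 0.1001, 0.297]
tool_rot: [179.8, -0.0, 86.1]
force: [-0.5, 0.7, -1.3]
grip_width: 0.0115
grasp_force: 50.0
t 6.1 pos [0.4827 0.1001 0.297 ] rot [ 1.7978e+02 -3.0000e-02  8.6070e+01] F [-0.5  0.7 -1.3] w 0.0115 g 50.0
[ 2.84 -0.18  9.7 ] twist 0.07
```

View pics/v4.png

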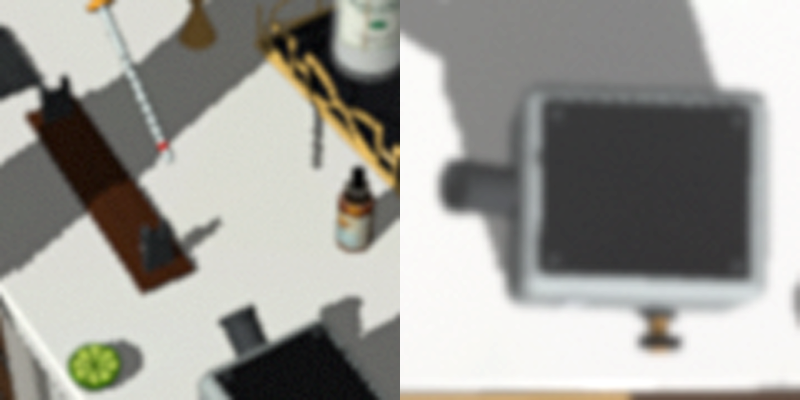

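```bash
python3 - <<'E'
from h import *
t=load('t4'); s=load('s4'); im=t['pixels']
g=im.max(2); m=(g<70).astype(np.uint8); m[:, :365]=0; m[:,425:]=0; m[:243]=0; m[292:]=0
n,l,st,_=cv2.connectedComponentsWithStats(m); k=1+st[1:,4].argmax(); ys,xs=np.nonzero(l==k)
r=cv2.minAreaRect(np.stack([xs,ys],1).astype(np.float32)); b=cv2.boxPoints(r)
W=np.array([onplane(t,*p,.134) for p in b]); print('lid px',r,'\n',W.round(4).tolist()); ct=W.mean(0)
for i in range(4):
    e=W[(i+1)%4]-W[i]; print(np.linalg.norm(e).round(4),np.degrees(np.arctan2(e[1],e[0])).round(2))
print('tank c',ct)
mo=onplane(t,352.8,267.1,.126); print('mouth top',mo)
print('mouth scene',onplane(s,321.4,264.8,.126))
d=(mo-ct)[:2]; print('dist',np.hypot(*d),'dir',np.degrees(np.arctan2(d[1],d[0])))
rodplane(s,[(250+103/3.333,170+3/3.333),(250+163/3.333,170+147/3.333),(250+170/3.333,170+159/3.333)])
# depth based tank top
P=cloud(t); q=P[(P[...,2]>.126)&(P[...,2]<.145)]; q=q[(abs(q[:,0]-.45)<.1)&(q[:,1]>-.37)&(q[:,1]<-.225)]
rr=cv2.minAreaRect((q[:,:2]*1000).astype(np.float32)); print(rr, q.mean(0))
E
```

```text
lid px ((394.5, 267.0), (40.0, 47.0), 90.0) 
 [[0.4991, -0.2399, 0.134], [0.4978, -0.3572, 0.134], [0.3981, -0.3535, 0.134], [0.3994, -0.2376, 0.134]]
0.1173 -90.65
0.0998 177.88
0.1159 89.35
0.0997 -1.34
tank c [ 0.44857821 -0.29707247  0.134     ]
mouth top [ 0.45006732 -0.19395478  0.126     ]
mouth scene [ 0.4516972  -0.19729079  0.126     ]
dist 0.10312844498339048 dir 89.17265229864019
rel TCP (fwd,up) mm [[61.4, -24.8], [158.7, -105.6], [170.6, -108.8]] pitch from TCP [22.  33.6 32.5]
((445.45721435546875, -295.5016174316406), (136.97158813476562, 118.2361068725586), 87.84227752685547) [ 0.44500662 -0.29605539  0.13358354]
```

```bash
python3 - <<'E'
from h import *
to((.4568,-.0088,.257,88.0))
E
```

```text
t 6.2 pos [0.4811 0.0995 0.294 ] rot [-1.7991e+02  1.0000e-02  8.6060e+01] F [-0.8  0.6 -2.2] w 0.0119 g 50.0
[-10.97  -1.68   3.71] twist -1.94
```

```bash
python3 -m jog '[{"dp":[-3,-0.5,1],"twist":-1,"fingers":0},{"dp":[-6.5,-1,2],"twist":-1.9,"fingers":0},{"dp":[-9.5,-1.5,3.2],"twist":-1.9,"fingers":0},{"dp":[-11,-1.7,3.7],"twist":-1.9,"fingers":0},{"dp":[-11,-1.7,3.7],"twist":-1.9,"fingers":0},{"dp":[-11,-1.7,3.7],"twist":-1.9,"fingers":0}]'; python3 - <<'E'
from h import *
to((.4568,-.0088,.257,88.0)); c=shot('scene','s5'); t=shot('top','t5')
f=lambda a:np.clip(cv2.resize(a,(400,400),interpolation=2)*1.7,0,255).astype(np.uint8)
cv2.imwrite('pics/v5.png',np.hstack([f(c['pixels'][210:290,265:345]),f(t['pixels'][225:305,310:390])]))
E
```

```text
time_s: 6.95
tool_pos: [0.4575, -0.0076, 0.2583]
tool_rot: [180.0, -0.0, 88.1]
force: [-0.7, -0.7, -1.7]
grip_width: 0.0119
grasp_force: 50.0
t 6.95 pos [ 0.4575 -0.0076  0.2583] rot [ 1.7998e+02 -5.0000e-02  8.8060e+01] F [-0.7 -0.7 -1.7] w 0.0119 g 50.0
[-0.12 -0.07  0.13] twist 0.06
```

View pics/v5.png

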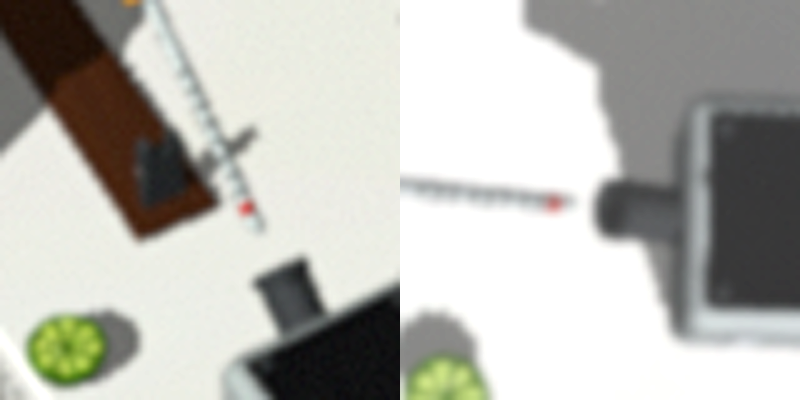

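Both views show the rod in line with the mouth. In the top crop the tip is at (575,202) and the mouth at (615,208). In the scene crop the tip is at (262,230) and the mouth at (279,271). Inserting along the axis.

```bash
python3 -m jog '[{"dp":[-0.8,0,0.6],"twist":0,"fingers":0},{"dp":[-1.7,0,1.2],"twist":0,"fingers":0},{"dp":[-2.5,0,1.75],"twist":0,"fingers":0},{"dp":[-3.3,0,2.3],"twist":0,"fingers":0},{"dp":[-4.1,0,2.9],"twist":0,"fingers":0},{"dp":[-4.9,0,3.45],"twist":0,"fingers":0},{"dp":[-4.9,0,3.45],"twist":0,"fingers":0}]'; python3 - <<'E'
from h import *
to((.4508,-.193,.126,88.0)); c=shot('scene','s6'); t=shot('top','t6')
f=lambda a:np.clip(cv2.resize(a,(400,400),interpolation=2)*1.7,0,255).astype(np.uint8)
cv2.imwrite('pics/v6.png',np.hstack([f(c['pixels'][210:290,265:345]),f(t['pixels'][225:305,310:390])]))
E
```

```text
time_s: 7.92
tool_pos: [0.455, -0.0589, 0.2232]
tool_rot: [-179.9, -0.0, 87.9]
force: [-0.4, -0.5, -1.0]
grip_width: 0.0112
grasp_force: 50.0
t 7.92 pos [ 0.455  -0.0589  0.2232] rot [-1.7994e+02 -1.0000e-02  8.7870e+01] F [-0.4 -0.5 -1. ] w 0.0112 g 50.0
[-13.42   0.09   9.71] twist -0.13
```

View pics/v6.png

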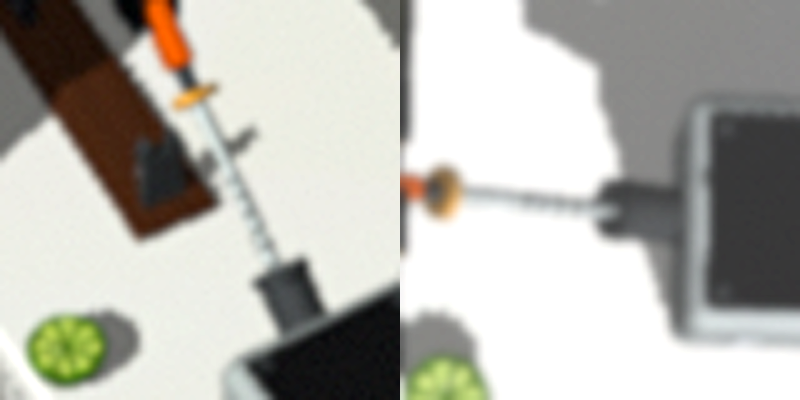

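The tip has entered the bore with no contact force. In the crops the rod meets the mouth at (280,268) and (610,208). Continuing.

```bash
python3 -m jog '[{"dp":[-1,0,0.7],"twist":0,"fingers":0},{"dp":[-2,0,1.4],"twist":0,"fingers":0},{"dp":[-3,0,2.1],"twist":0,"fingers":0},{"dp":[-4,0,2.8],"twist":0,"fingers":0},{"dp":[-5,0,3.5],"twist":0,"fingers":0},{"dp":[-5.8,0,4.1],"twist":0,"fingers":0},{"dp":[-6.6,0,4.6],"twist":0,"fingers":0},{"dp":[-6.6,0,4.6],"twist":0,"fingers":0}]'
```

```text
time_s: 9.02
tool_pos: [0.4527, -0.1247, 0.1773]
tool_rot: [-180.0, -0.0, 87.9]
force: [-1.2, -0.2, -1.7]
grip_width: 0.0118
grasp_force: 50.0
```

```bash
python3 -m jog '[{"dp":[-0.4,0,0.3],"twist":0,"fingers":0},{"dp":[-0.8,0,0.55],"twist":0,"fingers":0},{"dp":[-1.2,0,0.85],"twist":0,"fingers":0},{"dp":[-1.2,0,0.85],"twist":0,"fingers":0}]'; python3 -m jog '[{"dp":[-0.2,0,0.15],"twist":0,"fingers":0},{"dp":[-0.4,0,0.3],"twist":0,"fingers":0},{"dp":[-0.4,0,0.3],"twist":0,"fingers":0}]'
```

```text
time_s: 9.52
tool_pos: [0.4523, -0.1364, 0.1689]
tool_rot: [-180.0, -0.0, 87.9]
force: [0.6, 0.3, -0.9]
grip_width: 0.0115
grasp_force: 50.0
time_s: 9.9
tool_pos: [0.4527, -0.1393, 0.1666]
tool_rot: [180.0, -0.0, 88.0]
force: [-0.5, 3.0, 3.3]
grip_width: 0.0116
grasp_force: 50.0
```

```bash
python3 -m jog '[{"dp":[-0.15,0,0.1],"twist":0,"fingers":0},{"dp":[-0.3,0,0.2],"twist":0,"fingers":0},{"dp":[-0.3,0,0.2],"twist":0,"fingers":0},{"dp":[-0.3,0,0.2],"twist":0,"fingers":0}]'; python3 - <<'E'
from h import *
to((.4508,-.193,.126,88.0)); c=shot('scene','s7'); t=shot('top','t7')
f=lambda a:np.clip(cv2.resize(a,(400,400),interpolation=2)*1.9,0,255).astype(np.uint8)
cv2.imwrite('pics/v7.png',np.hstack([f(c['pixels'][230:290,285:345]),f(t['pixels'][240:300,320:380])]))
E
```

```text
time_s: 10.4
tool_pos: [0.4531, -0.1392, 0.166]
tool_rot: [-180.0, -0.2, 88.1]
force: [-4.6, 11.5, 14.1]
grip_width: 0.0117
grasp_force: 50.0
t 10.4 pos [ 0.4531 -0.1392  0.166 ] rot [-180.     -0.22   88.09] F [-4.6 11.5 14.1] w 0.0117 g 50.0
[-5.4  -0.05  3.98] twist 0.09
```

View pics/v7.png

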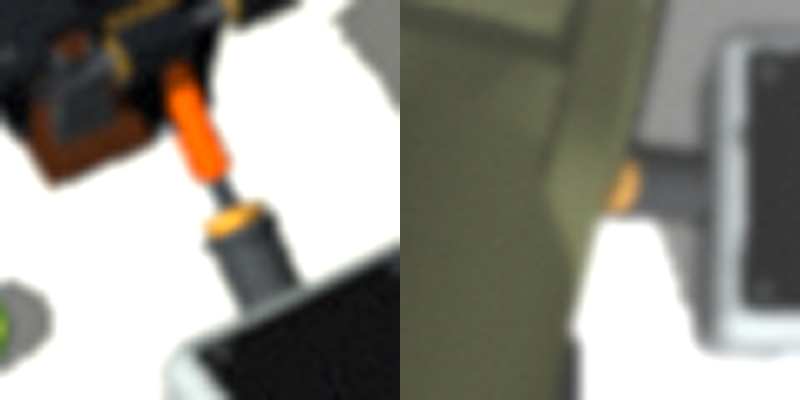

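The collar is seated on the rim: (237,222) in the scene crop and (622,187) in the top crop, with about 18 N axial reaction. Drawing it out now.

```bash
python3 -m jog '[{"dp":[0.8,0,-0.55],"twist":0,"fingers":0},{"dp":[2.2,0,-1.5],"twist":0,"fingers":0},{"dp":[4,0,-2.8],"twist":0,"fingers":0},{"dp":[6,0,-4.2],"twist":0,"fingers":0},{"dp":[8,0,-5.6],"twist":0,"fingers":0},{"dp":[10,0,-7],"twist":0,"fingers":0},{"dp":[12,0,-8.4],"twist":0,"fingers":0},{"dp":[14.5,0,-10.15],"twist":0,"fingers":0}]'; python3 -m jog '[{"dp":[1.5,0,-3],"twist":0,"fingers":0},{"dp":[1.5,0,-3],"twist":0,"fingers":0},{"dp":[1.5,0,-3],"twist":0,"fingers":0}]'; python3 - <<'E'
from h import *
to((.4823,.0987,.297,86)); c=shot('scene','s8'); t=shot('top','t8')
hsv=cv2.cvtColor(c['pixels'],cv2.COLOR_BGR2HSV)
m=(((hsv[...,0]<5)|(hsv[...,0]>172))&(hsv[...,1]>130)&(hsv[...,2]>100)).astype(np.uint8); m[:180]=0;m[290:]=0;m[:,:250]=0;m[:,345:]=0
n,l,st,ce=cv2.connectedComponentsWithStats(m)
for i in range(1,n): print(st[i],ce[i].round(1)); rodplane(c,[ce[i]])
E
```

```text
time_s: 11.5
tool_pos: [0.4573, 0.0029, 0.2665]
tool_rot: [-180.0, 0.0, 87.9]
force: [0.9, 0.3, -1.5]
grip_width: 0.0111
grasp_force: 50.0
time_s: 11.88
tool_pos: [0.4576, 0.0164, 0.2951]
tool_rot: [-179.9, 0.0, 87.9]
force: [-0.1, -0.5, -0.6]
grip_width: 0.0117
grasp_force: 50.0
t 11.88 pos [0.4576 0.0164 0.2951] rot [-1.7994e+02  3.0000e-02  8.7920e+01] F [-0.1 -0.5 -0.6] w 0.0117 g 50.0
[ 8.32  2.16 -0.2 ] twist 1.92
[309 236   1   2   2] [309.  236.5]
rel TCP (fwd,up) mm [[155.0, -109.5]] pitch from TCP [35.2]
```

The rod is out and holds a pitch of 35.2°. I'll return to the rest, where the front fork will level it under a light grip.

```bash
python3 -m jog '[{"dp":[3,0.8,-0.1],"twist":1.9,"fingers":0},{"dp":[6,1.7,-0.2],"twist":1.9,"fingers":0},{"dp":[8.3,2.15,-0.2],"twist":1.9,"fingers":0},{"dp":[8.3,2.15,-0.2],"twist":1.9,"fingers":0},{"dp":[8.3,2.15,4],"twist":1.9,"fingers":0},{"dp":[8.3,2.15,7],"twist":1.9,"fingers":0},{"dp":[8.3,2.15,8],"twist":1.9,"fingers":0},{"dp":[8.3,2.15,8],"twist":1.9,"fingers":0}]'; python3 - <<'E'
from h import *
to((.4823,.0987,.157,86))
E
```

```text
time_s: 12.98
tool_pos: [0.4823, 0.098, 0.2155]
tool_rot: [-179.9, 0.0, 86.0]
force: [0.1, 1.0, -0.8]
grip_width: 0.0114
grasp_force: 50.0
t 12.97 pos [0.4823 0.098  0.2155] rot [-1.7994e+02  2.0000e-02  8.5980e+01] F [ 0.1  1.  -0.8] w 0.0114 g 50.0
[ 0.07 -0.    5.85] twist -0.02
```

```bash
python3 -m jog '[{"dp":[0.05,0,1.5],"twist":0,"fingers":0},{"dp":[0.05,0,3],"twist":0,"fingers":0},{"dp":[0.05,0,4.5],"twist":0,"fingers":0},{"dp":[0.05,0,5.4],"twist":0,"fingers":0},{"dp":[0.05,0,5.9],"twist":0,"fingers":0},{"dp":[0.05,0,5.9],"twist":0,"fingers":0}]'; python3 - <<'E'
from h import *
to((.4839,.1293,.055,86))
E
```

```text
time_s: 13.72
tool_pos: [0.4825, 0.0995, 0.1565]
tool_rot: [-180.0, -0.0, 86.1]
force: [1.0, -0.6, -1.6]
grip_width: 0.0117
grasp_force: 50.0
t 13.72 pos [0.4825 0.0995 0.1565] rot [-179.98   -0.     86.05] F [ 1.  -0.6 -1.6] w 0.0117 g 50.0
[ 2.98 -0.06 10.15] twist 0.05
```

```bash
python3 -m jog '[{"dp":[0,0,0],"twist":0,"fingers":0},{"dp":[0.3,0,0.7],"twist":0,"fingers":0},{"dp":[0.6,0,1.4],"twist":0,"fingers":0},{"dp":[1,0,2.2],"twist":0,"fingers":0},{"dp":[1.35,0,3],"twist":0,"fingers":0},{"dp":[1.65,0,3.8],"twist":0,"fingers":0},{"dp":[1.9,0,4.5],"twist":0,"fingers":0},{"dp":[1.9,0,4.5],"twist":0,"fingers":0}]' 3; python3 - <<'E'
from h import *
to((.4839,.1293,.055,86)); c=shot('scene','s9')
hsv=cv2.cvtColor(c['pixels'],cv2.COLOR_BGR2HSV)
m=(((hsv[...,0]<5)|(hsv[...,0]>172))&(hsv[...,1]>130)&(hsv[...,2]>100)).astype(np.uint8); m[:180]=0;m[290:]=0;m[:,:250]=0;m[:,345:]=0
n,l,st,ce=cv2.connectedComponentsWithStats(m)
for i in range(1,n): print(st[i],ce[i].round(1)); rodplane(c,[ce[i]])
E
```

```text
time_s: 14.72
tool_pos: [0.4834, 0.1186, 0.111]
tool_rot: [-179.9, 0.0, 86.1]
force: [-0.4, -0.0, -1.7]
grip_width: 0.0119
grasp_force: 3.0
t 14.72 pos [0.4834 0.1186 0.111 ] rot [-179.93    0.     86.08] F [-0.4 -0.  -1.7] w 0.0119 g 3.0
[ 1.07 -0.02  5.6 ] twist 0.08
[301 246   1   1   1] [301. 246.]
rel TCP (fwd,up) mm [[176.7, -62.6]] pitch from TCP [19.5]
```

```bash
python3 -m jog '[{"dp":[0.35,0,0.9],"twist":0,"fingers":0},{"dp":[0.6,0,1.8],"twist":0,"fingers":0},{"dp":[0.75,0,2.7],"twist":0,"fingers":0},{"dp":[0.9,0,3.6],"twist":0,"fingers":0},{"dp":[1,0,4.4],"twist":0,"fingers":0},{"dp":[1.05,0,5],"twist":0,"fingers":0},{"dp":[1.1,0,5.6],"twist":0,"fingers":0},{"dp":[1.1,0,5.7],"twist":0,"fingers":0}]' 3; python3 - <<'E'
from h import *
to((.4839,.1293,.055,86)); c=shot('scene','s10')
hsv=cv2.cvtColor(c['pixels'],cv2.COLOR_BGR2HSV)
m=(((hsv[...,0]<6)|(hsv[...,0]>172))&(hsv[...,1]>120)&(hsv[...,2]>90)).astype(np.uint8); m[:180]=0;m[290:]=0;m[:,:250]=0;m[:,345:]=0
n,l,st,ce=cv2.connectedComponentsWithStats(m)
for i in range(1,n): print(st[i],ce[i].round(1)); rodplane(c,[ce[i]])
E
```

```text
time_s: 15.78
tool_pos: [0.4846, 0.1296, 0.0548]
tool_rot: [-180.0, 0.0, 86.1]
force: [-1.8, -1.4, 3.7]
grip_width: 0.012
grasp_force: 3.0
t 15.78 pos [0.4846 0.1296 0.0548] rot [-179.99    0.     86.05] F [-1.8 -1.4  3.7] w 0.012 g 3.0
[-0.03 -0.07 -0.02] twist 0.05
[301 244   1   1   1] [301. 244.]
rel TCP (fwd,up) mm [[188.3, 3.7]] pitch from TCP [-1.1]
```

```bash
python3 -m jog '[{"dp":[0,0,0.15],"twist":0,"fingers":0},{"dp":[0,0,0.15],"twist":0,"fingers":0},{"dp":[0,0,0.15],"twist":0,"fingers":0}]' 3; python3 -m jog '[{"dp":[0,0,0],"twist":0,"fingers":0},{"dp":[0,0,0],"twist":0,"fingers":0},{"dp":[0,0,0],"twist":0,"fingers":0},{"dp":[0,0,-1],"twist":0,"fingers":0},{"dp":[0,0,-4],"twist":0,"fingers":0},{"dp":[0,0,-9],"twist":0,"fingers":0},{"dp":[0,0,-14],"twist":0,"fingers":0},{"dp":[0,0,-14],"twist":0,"fingers":0}]' 50; python3 - <<'E'
from h import *
to((.469,.4855,.195,86),(.469,.4855,.129,86)); c=shot('scene','s11')
hsv=cv2.cvtColor(c['pixels'],cv2.COLOR_BGR2HSV)
m=(((hsv[...,0]<6)|(hsv[...,0]>172))&(hsv[...,1]>120)&(hsv[...,2]>90)).astype(np.uint8); m[:180]=0;m[290:]=0;m[:,:250]=0;m[:,345:]=0
n,l,st,ce=cv2.connectedComponentsWithStats(m)
for i in range(1,n): print(st[i],ce[i].round(1)); rodplane(c,[ce[i]])
E
```

```text
time_s: 16.2
tool_pos: [0.4847, 0.1296, 0.0534]
tool_rot: [180.0, -0.0, 86.1]
force: [-2.2, 0.1, 4.3]
grip_width: 0.0122
grasp_force: 3.0
time_s: 17.2
tool_pos: [0.4874, 0.1299, 0.1973]
tool_rot: [179.5, -0.0, 86.0]
force: [-0.0, 0.2, -1.3]
grip_width: 0.0113
grasp_force: 50.0
t 17.2 pos [0.4874 0.1299 0.1973] rot [ 1.7951e+02 -2.0000e-02  8.6030e+01] F [-0.   0.2 -1.3] w 0.0113 g 50.0
[35.34 -4.31  0.21] twist 0.03
[35.34 -4.36  6.81] twist 0.03
```

```bash
python3 -m jog '[{"dp":[3,-0.3,-1],"twist":0,"fingers":0},{"dp":[8,-1,-1],"twist":0,"fingers":0},{"dp":[13,-1.6,-1],"twist":0,"fingers":0},{"dp":[18,-2.2,-1],"twist":0,"fingers":0},{"dp":[23,-2.8,-1],"twist":0,"fingers":0},{"dp":[28,-3.4,-1],"twist":0,"fingers":0},{"dp":[33,-4,0],"twist":0,"fingers":0},{"dp":[35.3,-4.3,0.2],"twist":0,"fingers":0}]'; python3 -m jog '[{"dp":[0,0,0],"twist":0,"fingers":0},{"dp":[0,0,0],"twist":0,"fingers":0},{"dp":[0,0,0],"twist":0,"fingers":0}]'; python3 - <<'E'
from h import *
to((.469,.4855,.129,86)); c=shot('scene','s12'); w=shot('wrist','w12'); t=shot('top','t12')
for n,im,f in (('scene',c,False),('top',t,False)):
    hsv=cv2.cvtColor(im['pixels'],cv2.COLOR_BGR2HSV)
    m=(((hsv[...,0]<7)|(hsv[...,0]>170))&(hsv[...,1]>100)&(hsv[...,2]>70)).astype(np.uint8)
    k,l,st,ce=cv2.connectedComponentsWithStats(m)
    for i in range(1,k):
        o,d=ray(im,*ce[i]); X=o+d*((.2-o[2])/d[2])
        if np.hypot(*(X[:2]-[.455,.281]))<.12: print(n,st[i],ce[i].round(1)); rodplane(im,[ce[i]]) if n=='scene' else print(X)
g=t['pixels'].max(2); P=cloud(t)
m=(g<75)&(P[...,2]<.03); m[:,:140]=0;m[:,205:]=0;m[:240]=0;m[300:]=0
q=P[m]; print('coaster',len(q),cv2.minAreaRect((q[:,:2]*1000).astype(np.float32)))
E
```

```text
time_s: 18.25
tool_pos: [0.4634, 0.4867, 0.1876]
tool_rot: [-179.7, 0.1, 86.3]
force: [0.4, -0.0, -0.6]
grip_width: 0.0113
grasp_force: 50.0
time_s: 18.62
tool_pos: [0.467, 0.4828, 0.1909]
tool_rot: [180.0, 0.1, 85.9]
force: [-0.4, -0.7, -1.5]
grip_width: 0.0117
grasp_force: 50.0
t 18.62 pos [0.467  0.4828 0.1909] rot [1.7997e+02 8.0000e-02 8.5930e+01] F [-0.4 -0.7 -1.5] w 0.0117 g 50.0
[0.29 0.17 6.19] twist -0.07
coaster 1145 ((449.09185791015625, 297.7906494140625), (122.02196502685547, 113.06752014160156), 86.3454818725586)
```

```bash
python3 -m jog '[{"dp":[0.2,0.1,2],"twist":0,"fingers":0},{"dp":[0.3,0.15,4],"twist":0,"fingers":0},{"dp":[0.3,0.15,6.1],"twist":0,"fingers":0},{"dp":[0.3,0.15,6.1],"twist":0,"fingers":0},{"dp":[0.3,0.15,6.1],"twist":0,"fingers":0},{"dp":[0.3,0.15,6.1],"twist":0,"fingers":0}]'; python3 - <<'E'
from h import *
to((.469,.4855,.129,86)); c=shot('scene','s13'); t=shot('top','t13')
s=env.get_obs(); p=s['tool_pos']; yw=np.radians(s['tool_rot'][2]); f=-np.array([np.cos(yw),np.sin(yw),0])
for n,im,ref in (('scene',c,load('s4')),('top',t,load('t4'))):
    pr=lambda X:cv2.projectPoints(np.array(X),np.array(im['rvec']),np.array(im['tvec']),np.array([[im['fx'],0,im['cx']],[0,im['fy'],im['cy']],[0,0,1]]),None)[0].reshape(-1,2)
    a=pr([p,p+f*.065,p+f*.14,p+f*.205]); print(n,'proj TCP,collar,mid,tip',a.round(1).tolist())
    D=cv2.absdiff(im['pixels'],ref['pixels']).max(2)
    for s_ in np.arange(.07,.23,.01):
        u,v=pr([p+f*s_])[0].round().astype(int); 
        win=im['pixels'][v-5:v+6,u] if n=='top' else im['pixels'][v,u-6:u+7]
        print(round(s_,2),(u,v),win.astype(int).sum(1).tolist(), im['pixels'][v,u].tolist())
E
```

```text
time_s: 19.52
tool_pos: [0.468, 0.488, 0.1312]
tool_rot: [179.9, -0.1, 86.1]
force: [-0.3, 1.1, -1.7]
grip_width: 0.0117
grasp_force: 50.0
t 19.52 pos [0.468  0.488  0.1312] rot [ 1.7994e+02 -7.0000e-02  8.6050e+01] F [-0.3  1.1 -1.7] w 0.0117 g 50.0
[-0.25  0.12  0.22] twist 0.05
scene proj TCP,collar,mid,tip [[213.7, 126.8], [221.0, 137.5], [229.9, 150.4], [238.0, 162.2]]
0.07 (np.int64(222), np.int64(138)) [392, 329, 236, 188, 240, 295, 285, 244, 290, 372, 405, 409, 405] [93, 97, 95]
0.08 (np.int64(223), np.int64(140)) [398, 375, 341, 315, 323, 343, 337, 319, 347, 385, 405, 408, 404] [113, 114, 110]
0.09 (np.int64(224), np.int64(142)) [407, 401, 406, 404, 394, 384, 354, 302, 304, 361, 400, 406, 406] [118, 120, 116]
0.1 (np.int64(225), np.int64(143)) [406, 406, 403, 406, 394, 362, 299, 271, 326, 383, 398, 407, 403] [100, 101, 98]
0.11 (np.int64(226), np.int64(145)) [404, 404, 403, 404, 388, 358, 310, 282, 295, 360, 401, 408, 404] [103, 106, 101]
0.12 (np.int64(228), np.int64(147)) [403, 404, 404, 390, 353, 323, 291, 305, 348, 384, 404, 404, 407] [97, 99, 95]
0.13 (np.int64(229), np
[... 2247 characters left out ...]
49, 436, 395, 342, 329, 366, 411, 439, 451, 450] [110, 111, 108]
0.17 (np.int64(147), np.int64(267)) [449, 442, 406, 345, 322, 360, 402, 427, 445, 450, 450] [121, 121, 118]
0.18 (np.int64(151), np.int64(267)) [449, 446, 422, 361, 312, 334, 374, 412, 438, 450, 450] [110, 110, 114]
0.19 (np.int64(155), np.int64(267)) [450, 449, 424, 358, 291, 296, 348, 397, 435, 449, 448] [92, 92, 112]
0.2 (np.int64(159), np.int64(267)) [323, 305, 277, 250, 251, 288, 301, 269, 227, 197, 183] [97, 97, 94]
0.21 (np.int64(163), np.int64(268)) [131, 128, 130, 130, 131, 131, 130, 131, 128, 128, 126] [44, 44, 43]
0.22 (np.int64(167), np.int64(268)) [136, 132, 130, 131, 131, 133, 133, 133, 133, 132, 128] [45, 44, 44]
```

```bash
python3 -m jog '[{"dp":[0,0,0],"twist":0,"fingers":0},{"dp":[0,0,0],"twist":0,"fingers":0},{"dp":[0,0,0],"twist":0,"fingers":0},{"dp":[0,0,0],"twist":0,"fingers":0}]'; python3 - <<'E'
from h import *
to((.469,.4855,.129,86)); print(env.get_obs()['joint_velocities'].round(2)); print(env.sign_off())
E
```

```text
time_s: 20.12
tool_pos: [0.4678, 0.4874, 0.1302]
tool_rot: [180.0, 0.0, 86.0]
force: [-1.3, 0.3, -1.6]
grip_width: 0.0115
grasp_force: 50.0
t 20.12 pos [0.4678 0.4874 0.1302] rot [1.800e+02 1.000e-02 8.605e+01] F [-1.3  0.3 -1.6] w 0.0115 g 50.0
[-0.18  0.14  0.12] twist 0.05
[ 0.06  0.03  0.03  0.06 -0.03 -0.13  0.01]
the job is handed in; nothing more can be done
None
```

I handed the job in at 20.1 s: the rod went down the larger tank's neck until the collar stopped on the mouth, came right out, was set back in its rest to bring it level, and is now held still with its tip about 12 cm above the middle of the coaster.

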